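Tip the cleaned copper disc into the tray's pick-up corner

ROBOT

A 6-joint arm with a two-finger parallel gripper is mounted at the origin on a cart in front of the work surface, level with it; the furniture and walls round the work are solid. World frame = base frame: x ahead of the robot, y to its left, z up, the work surface at z = 0. Lengths are in mm, angles in rad, forces in N, time in s.
With the tool pointing down it reaches from about 300 to 850 mm from the base axis. Payload 4.2 kg.
Tool frame: the origin (TCP) lies on the centre line of the jaws, within the pads' length; the fingertips stand 25 mm ahead of it and the grasp point (between the pads) lies 6 mm ahead of it; z points along the fingers, x is the direction in which the jaws open and shut, and the axes are right-handed (so a half turn about z gives the same grasp; the last joint's range is limited). The gripper opens to 91 mm and grips with 3 to 60 N. Pads are 32 mm wide; open, the fingers measure 118 mm over their backs; the gripper's body (76 mm by 178 mm) begins 60 mm behind the grasp point.
Start: joints at [1.287, 0.32, 1.565, -0, 1.257, -0.02], TCP at [149.933, 555.122, 238.976] pointing down, gripper open.
Joint ranges: [-3.11, 3.11], [-0.84, 2.01], [0.21, 2.61], [-1.34, 4.49], [0.05, 2.63], [-2.56, 2.56]. Speed limits (rad/s): [2.57, 2.57, 3.14, 3.14, 3.14, 3.14].

INTERFACE

Orientations are given as a unit quaternion [x, y, z, w].
In Python, from cell import arm gives the robot as it stands. The module is installed in compiled form; this text tells all that it offers.
- The arm moves only by the tool servo_tool, never from a script. Its argument "steps" is one flat list of numbers, 5 for each row, row after row: the gripper's target within -1 to 1 (shut at 1, half-way at 0, fully open at -1), then the shift along the world's x, y, z in m, then the turn about the world's z in rad. In form: [jaw, x, y, z, spin, jaw, x, y, z, spin, ...]. A call has 1 to 5 rows; each row is the pose to reach, as a shift and turn from the pose commanded when the call began; what a row does not reach only later rows make up. A row lasts 1/8 s, in which the tool goes at most 62.5 mm and 10.7 degrees, less where a joint would pass 70% of its speed; a pose out of reach is approached as far as the arm can. A call with a gripper value outside its range is refused whole. The fingers move at their own pace and stop on an object; "grip_force" is the grip in N (left out, the last holds). Time passes only in rows, so rows that repeat a pose let the fingers close. It gives the time, the measured TCP pose, the force and the opening at its end, in the units of the state.
- arm.sense(): the state, without advancing time (a new reading comes with each control period).
- arm.capture(name): name is "side" or "top" or "wrist"; returns a dict with "color" (480x640x3 uint8, red, green, blue), "depth" (480x640 float32, mm along the optical axis (not along the pixel's ray), 0 where there is no reading), "fovy" (degrees; the focal length in pixels is half the picture's height over the tangent of half this angle, whatever the lens; pixels are square), "cx", "cy" (the principal point, pixels), "camera_from_world" (4x4, takes a point from world to camera coordinates). Camera axes: x right, y down, z forward; pixel columns grow to the right and rows downward; lengths in mm; the calibration is good to about 2 mm. A picture is of the moment at which its call begins.
- arm.hand_in(): hands the job in, once; it reports no verdict.
The state is a dict: "clock": time; "q": joint angles; "qvel": joint speeds; "joint_torque": joint torques, N m; "eef_pos": TCP position; "tool_rot": TCP orientation; "ft_force": force on the tool from outside, world axes, zero at the start; "moment": the same for the moment, N m; "grip_width": opening from 0.0 (shut) to 1.0 (fully open).
Only numpy, scipy, OpenCV 4.12 (cv2) and the standard library are available. Lean on these libraries where they do the work, as an engineer would, in place of code of your own. Each camera call takes 0.05 s, during which the arm holds its last target.

TASK

The cleaned copper sealing disc lies somewhere in the white tray and must not be touched. Tip the tray, handle end up (the wire handle is there for this), so that the disc slides down into the low-walled corner opposite the handle, right home against both walls, where it can be picked up. Then lower the tray gently until it stands flat on the mat again with the disc still in that corner, let go of it, and leave the things around it where they are.

Things in the scene. Friction and masses are not known exactly. Their poses are not given: they have to be found in the camera images.
- tray: Loose square tray, white, 0.4 kg, inside 140 x 140 mm, 4 mm walls. On a bench mat (top z = 0.004). Origin: mid-square at mat height, z up; x along its DIAGONAL: pick-up corner at -x, handle corner at +x, 105 mm out. Floor 11 mm, wall tops 25 mm over the mat; the last 55 mm of both walls at the pick-up corner 18 mm. Rests on the foot bar and two feet at x = 55, y = +-30 mm.
- handle_bar (a point): Middle of the handle's straight steel bar: 10 mm round, along tray y, 74 mm clear between its side arms, at tray x = 150 mm, y = 0, 50 mm above the mat when flat; 40 mm clear of the handle corner, 20 mm above the walls. Pinch it from above (closing along tray x), where it turns between the fingers as the tray tips, or hook it from beneath. Axes as the tray's.
- foot_bar (a point): Point on the mat under the middle of the rubber foot bar (9 mm round, 89 mm long along tray y, under the pick-up corner), tray x = -100 mm, y = 0. Raised by the handle, the tray tips about this bar's line, 250 mm from the handle bar; the bar grips the mat but is not fixed to it, so the handle should follow an arc about it. Axes as the tray's.
- corner_seat (a point): Where the middle of the disc's underside comes to lie when the disc rests home in the pick-up corner, touching both walls: tray x = -65 mm, y = 0, on the floor (11 mm above the mat when flat). Axes as the tray's.
- disc: Loose flat copper disc, 48 mm across, 4 mm thick, about 60 g, on the tray floor. Origin: centre of its underside; z its axis. It starts to slide at a tray tilt of 6 to 12 degrees, and needs up to about 18 to slide on along a wall into the corner; 26 degrees does it surely, within a second or so, and it then stays there as the tray is lowered. No part of the robot may touch it.
- flange: Bystander, to be left alone: loose round steel blank flange, 70 mm across, 13 mm high, on the mat to the right of and nearer than the tray. Origin: centre of its underside.
- tweezers: Bystander, to be left alone: loose slim light-coloured tweezers, 130 mm long, 18 mm wide, 9 mm high, on the mat beyond the tray, lying roughly across. Origin: centre of the underside; long axis is y.
- dish: Bystander, to be left alone: loose covered glass dish, 64 mm across, 14 mm high, on the mat beyond the tray. Origin: centre of its underside.

How it is judged (in metres and radians):
On the way:
1. with the tray tipped handle end up, the disc has slid into the low-walled corner (angle between tray's own z axis and vertical above 0.1 rad and height (world z) of handle_bar above 0.07 m and distance between disc and corner_seat below 0.01 m), for 0.2 s.
At the end, for the whole second after the job is handed in: The disc lies flat in the low-walled corner (its centre within 10 mm of the seat where it touches both walls), the tray stands flat on the mat (within 0.03 rad, feet down within 5 mm), both at rest, and the tray is released (distance between disc and corner_seat below 0.01 m and angle between the z axis of disc and the z axis of tray, either way round below 0.1 rad and angle between tray's own z axis and vertical below 0.03 rad and height (world z) of tray below 0.009 m and linear speed of each of tray, disc below 0.02 m/s and contact force between tray and the fingers below 0.1 N).
It fails at once if the robot touches the disc (contact force between disc and the fingers above 0.2 N or contact force between disc and the arm above 0.2 N).
It fails at once if the tray is dropped or thrown about (it turns faster than 2.5 rad/s) (angular speed of tray above 2.5 rad/s).
It fails at once if a bystander is moved by more than 20 mm (distance of any of flange, tweezers, dish from where it was at the start of the episode above 0.02 m).
It also fails if it takes over 42 s, if anything falls off the work surface, if the arm or the gripper's body presses on something with over 40 N, if the wrist force passes 120 N, or if a joint passes its speed limit or range.

## Working session

There is one attempt and no reset: what is moved stays moved. The work goes in short steps, Python scripts to look and compute and a tool call to move; the robot and the scene stay as the last step left them, time stands still between calls to the robot, and variables do not carry over. Pictures are saved under pics/ and viewed, and the job is handed in when it is done.

Besides the shell and the picture viewer there is one more tool, called after "Request:" by a JSON object that holds its "method" and its "body", one argument or row to a line. servo_tool: Moves the arm, as the interface text tells. Its arguments: {"type":"object","properties":{"steps":{"type":"array","items":{"type":"number"}},"grip_force":{"type":"number"}},"required":["steps"]}

```bash
mkdir -p pics; cat > h.py <<'E'
import numpy as np, cv2
from cell import arm
def cap(n,f):
    c=arm.capture(n); cv2.imwrite('pics/'+f,c['color'][:,:,::-1])
    np.savez('pics/'+f+'.npz',**{k:c[k] for k in c}); return c
def ray(c,u,v,z):
    f=240/np.tan(np.radians(float(c['fovy']))/2); M=np.array(c['camera_from_world']); R=M[:3,:3];t=M[:3,3]
    o=-R.T@t; d=R.T@np.array([(u-c['cx'])/f,(v-c['cy'])/f,1]); return o+d*(z-o[2])/d[2]
E
python3 - <<'E'
from h import *
for n in('top','side'): 
    c=cap(n,n+'0.png'); print(n,c['fovy'],c['cx'],c['cy'],np.round(c['camera_from_world'],3))
print(arm.sense())
E
```

```text
top 42.10288993985834 318.5266182465393 235.33673979882698 [[ 1.40000e-02 -1.00000e+00  2.00000e-02  3.10440e+01]
 [-9.94000e-01 -1.60000e-02 -1.10000e-01  5.99529e+02]
 [ 1.10000e-01 -1.80000e-02 -9.94000e-01  9.72334e+02]
 [ 0.00000e+00  0.00000e+00  0.00000e+00  1.00000e+00]]
side 48.60503844047019 321.3886441861682 240.4161413557704 [[ 2.650000e-01  9.640000e-01 -1.700000e-02 -2.207120e+02]
 [ 5.440000e-01 -1.640000e-01 -8.230000e-01 -2.752500e+02]
 [-7.960000e-01  2.090000e-01 -5.680000e-01  1.418441e+03]
 [ 0.000000e+00  0.000000e+00  0.000000e+00  1.000000e+00]]
{'clock': 0.1, 'q': array([ 1.28697106e+00,  3.20233432e-01,  1.56553053e+00,  1.07551886e-05,
        1.25743452e+00, -1.99537270e-02]), 'qvel': array([-0.00073695, -0.00203988, -0.00246196, -0.00065673, -0.0001619 ,
        0.00081787]), 'joint_torque': array([-7.81253239e-04, -4.13337350e+01, -2.32510579e+01,  7.29012885e-02,
        4.21907392e-02, -5.77073160e-05]), 'eef_pos': array([149.82650791, 554.70974191, 238.21149063]), 'tool_rot': array([ 7.93984391e-01,  6.07937613e-01, -6.50143858e-04,  4.71186505e-04]), 'ft_force': array([ 0.42171115, -1.37739262,  0.70993087]), 'moment': array([ 0.00182133, -0.05410055, -0.04474077]), 'grip_width': 0.9994875521325532}
```

View pics/top0.png

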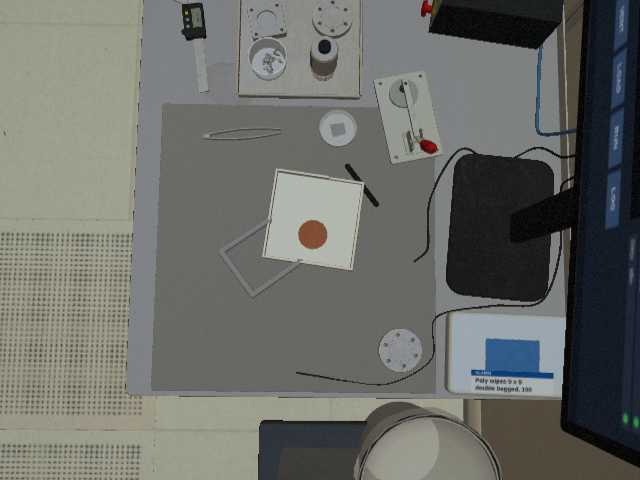

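View pics/side0.png

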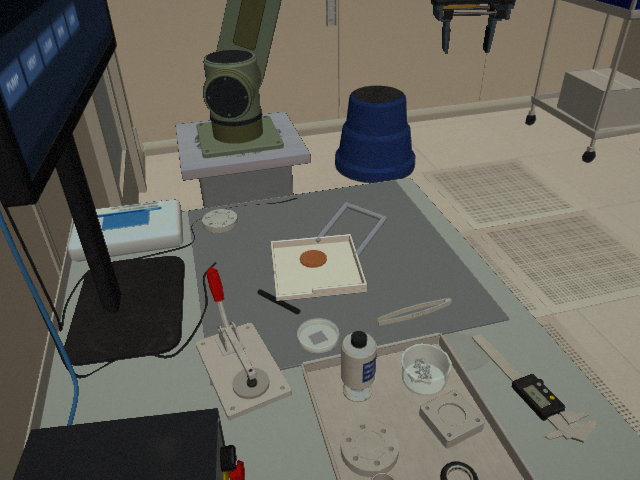

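Top view: the tray's outer corners are near (276,169), (364,181), (352,270) and (263,257). The disc is at (313,234). The handle bar runs (220,251)–(253,295), towards the robot and to the left, and the foot bar runs (347,165)–(378,206).

```bash
python3 - <<'E'
from h import *
c=np.load('pics/top0.png.npz'); s=np.load('pics/side0.png.npz')
im=cv2.imread('pics/top0.png').astype(int)
# white tray mask
m=((im.min(2)>190)).astype(np.uint8); m[:, :255]=0; m[:160]=0; m[280:]=0; m[:,370:]=0
m=cv2.morphologyEx(m,cv2.MORPH_CLOSE,np.ones((5,5)))
k=max(cv2.findContours(m,0,2)[0],key=cv2.contourArea); r=cv2.minAreaRect(k); b=cv2.boxPoints(r); print(r,b)
P=lambda u,v,z:np.round(ray(c,u,v,z)[:2],1)
for p in b: print(p,P(*p,26))
g=(np.abs(im-np.array([60,85,150])).sum(2)<90)
hm=((im[:,:,2]-im[:,:,0])>50).astype(np.uint8)[200:270,260:360]; ys,xs=np.nonzero(hm); print('disc',xs.mean()+260,ys.mean()+200,P(xs.mean()+260,ys.mean()+200,19))
print('bar',P(221,252,54),P(253,294,54))
print('foot',P(347,166,9),P(378,205,9))
print('flange',P(400,351,15),'side',[np.round(ray(s,u,v,54)[:2],1) for u,v in((346,206),(385,217))])
f=cv2.resize(cv2.imread('pics/top0.png')[150:310,200:400],None,fx=4,fy=4-.25,interpolation=2);cv2.imwrite('pics/z0.png',f[:600])
E
```

```text
Traceback (most recent call last):
ValueError: max() iterable argument is empty
```

```bash
python3 - <<'E'
from h import *
c=np.load('pics/top0.png.npz'); s=np.load('pics/side0.png.npz')
im=cv2.imread('pics/top0.png').astype(int); print(im[190,320],im[280,240:250].tolist())
m=((im.min(2)>145)).astype(np.uint8); m[:, :255]=0; m[:160]=0; m[280:]=0; m[:,370:]=0
m=cv2.morphologyEx(m,cv2.MORPH_OPEN,np.ones((7,7)))
k=max(cv2.findContours(m,0,2)[0],key=cv2.contourArea); r=cv2.minAreaRect(k); b=cv2.boxPoints(r); print(r)
P=lambda u,v,z:np.round(ray(c,u,v,z)[:2],1)
for p in b: print(p,P(*p,27))
hm=((im[:,:,2]-im[:,:,0])>50).astype(np.uint8)[200:270,260:360]; ys,xs=np.nonzero(hm); print('disc',P(xs.mean()+260,ys.mean()+200,19))
print('bar',P(221,252,54),P(253,294,54))
print('foot',P(347,166,9),P(378,205,9))
print('flange',P(400,351,15),'side',[np.round(ray(s,u,v,54)[:2],1) for u,v in((346,206),(385,217))])
f=cv2.resize(cv2.imread('pics/top0.png')[155:305,200:400],None,fx=4,fy=4,interpolation=2);cv2.imwrite('pics/z0.png',f)
E
```

```text
[173 183 177] [[118, 122, 119], [130, 122, 119], [131, 120, 118], [123, 117, 112], [118, 118, 116], [100, 103, 109], [79, 84, 84], [101, 106, 103], [103, 107, 107], [100, 104, 104]]
((313.04766845703125, 220.68215942382812), (85.24632263183594, 85.59244537353516), 8.53076457977295)
[264.54767 256.6822 ] [563.6 126.3]
[277.2445  172.03668] [702.8 108.7]
[361.54767 184.68213] [684.2 -29.6]
[348.85083 269.32764] [545.3  -9.9]
disc [602.5  49.7]
bar [568.  192.8] [503.1 141.1]
foot [719.   -6.6] [653.9 -58.8]
flange [415.5 -94.3] side [array([508.5, 138.8]), array([566.9, 195.4])]
```

View pics/z0.png

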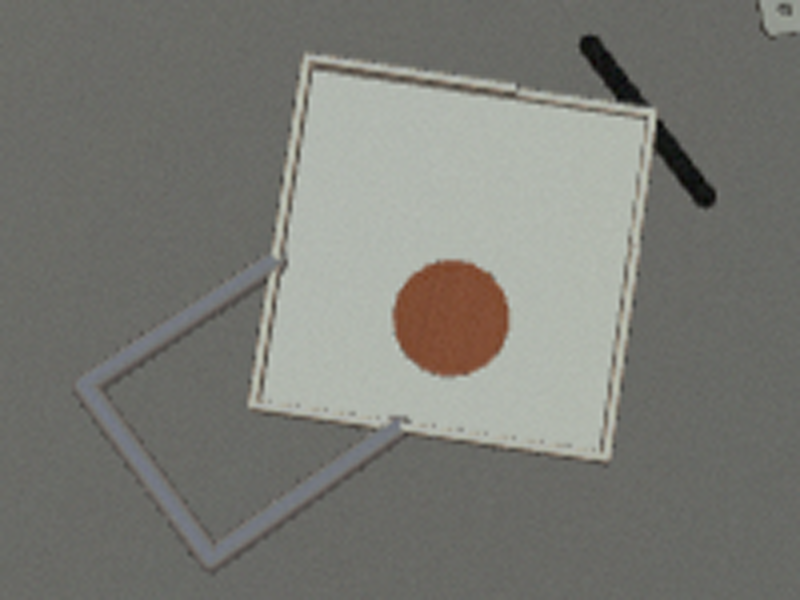

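Both views put the bar's middle at about (536.5,167). The tray's x axis is at about 127.5°, and the bar-to-foot distance comes out at 250 mm, as it should. Next I move above the bar with the jaws half shut, then look again.

Request:
{"method": "servo_tool", "body": {
  "steps": [0, 0.04, -0.04, 0, 0.1, 0, 0.08, -0.08, 0, 0.2, 0, 0.12, -0.12, 0, 0.3, 0, 0.16, -0.16, 0, 0.4, 0, 0.2, -0.2, 0, 0.5],
  "grip_force": 15
}}

```text
clock: 0.72
eef_pos: [350.8, 353.6, 238.7]
tool_rot: [0.617, 0.787, -0.0, -0.0]
ft_force: [0.2, 0.7, -0.5]
grip_width: 0.506
```

Request:
{"method": "servo_tool", "body": {
  "steps": [0, 0.04, -0.04, 0, 0.1, 0, 0.08, -0.08, -0.02, 0.2, 0, 0.12, -0.12, -0.04, 0.3, 0, 0.16, -0.16, -0.06, 0.38, 0, 0.18, -0.18, -0.07, 0.418]
}}

```text
clock: 1.35
eef_pos: [530.9, 172.7, 167.3]
tool_rot: [0.443, 0.897, -0.001, -0.001]
ft_force: [-0.2, 0.9, 0.4]
grip_width: 0.497
```

Request:
{"method": "servo_tool", "body": {
  "steps": [0, 0.007, -0.007, 0, 0, 0, 0.007, -0.007, 0, 0, 0, 0.007, -0.007, 0, 0]
}}

```text
clock: 1.72
eef_pos: [536.3, 169.1, 169.6]
tool_rot: [0.442, 0.897, 0.0, 0.0]
ft_force: [0.3, -1.3, -0.6]
grip_width: 0.504
```

```bash
python3 - <<'E'
from h import *
c=cap('wrist','w1.png'); t=cap('top','top1.png'); cap('side','side1.png'); s=arm.sense(); print(s['clock'],s['eef_pos'],s['tool_rot'],s['grip_width'],s['q'],np.degrees(2*np.arctan2(s['tool_rot'][1],s['tool_rot'][0])))
E
```

```text
1.875 [536.42439036 169.04251873 169.52310553] [4.41803802e-01 8.97111623e-01 3.20953886e-04 1.82423521e-04] 0.49799488293997607 [ 2.84704038e-01  3.52358184e-01  1.70022974e+00  2.55567745e-04
  1.08830195e+00 -1.94179033e+00] 127.56194103025892
```

View pics/w1.png

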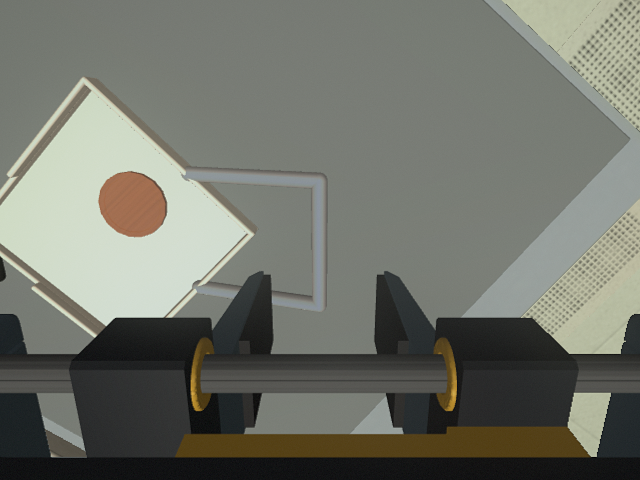

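View pics/side1.png

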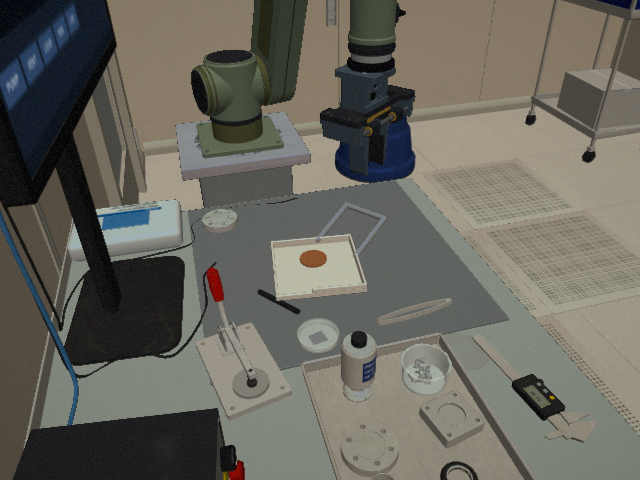

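Wrist view: the bar is vertical near column 320, rows 178–305, centred between the jaw pads. The tray has not moved. I cast the bar ends from this view.

```bash
python3 - <<'E'
from h import *
c=np.load('pics/w1.png.npz')
a,b=[ray(c,u,v,54)[:2] for u,v in((320,180),(319,305))]
print(a,b,(a+b)/2,np.degrees(np.arctan2(*(b-a)[::-1])))
t=np.load('pics/top1.png.npz')
E
```

```text
[503.88094141 142.03150572] [571.54741925 193.00640918] [537.71418033 167.51895745] 36.99165778972197
```

Request:
{"method": "servo_tool", "body": {
  "steps": [0, 0.001, -0.002, -0.03, 0, 0, 0.001, -0.002, -0.06, 0, 0, 0.001, -0.002, -0.085, 0, 0, 0.001, -0.002, -0.1, 0, 0, 0.001, -0.002, -0.109, 0]
}}

```text
clock: 2.5
eef_pos: [537.8, 166.5, 59.6]
tool_rot: [0.442, 0.897, 0.0, -0.0]
ft_force: [-0.0, -0.1, -0.1]
grip_width: 0.502
```

Request:
{"method": "servo_tool", "body": {
  "steps": [0, 0, 0, 0, 0, 0.6, 0, 0, 0, 0, 1, 0, 0, 0, 0, 1, 0, 0, 0, 0, 1, 0, 0, 0, 0]
}}

```text
clock: 3.12
eef_pos: [537.9, 166.3, 60.2]
tool_rot: [0.443, 0.897, 0.0, -0.0]
ft_force: [-0.0, 0.4, 1.2]
grip_width: 0.101
```

```bash
python3 - <<'E'
from h import *
cap('side','side2.png'); cap('wrist','w2.png'); s=arm.sense(); print(s['clock'],s['eef_pos'],s['grip_width'],s['ft_force'])
E
```

```text
3.225 [537.95128733 166.25664038  60.21654586] 0.10271787013052817 [-0.36858639  0.72728546  1.1341429 ]
```

View pics/side2.png

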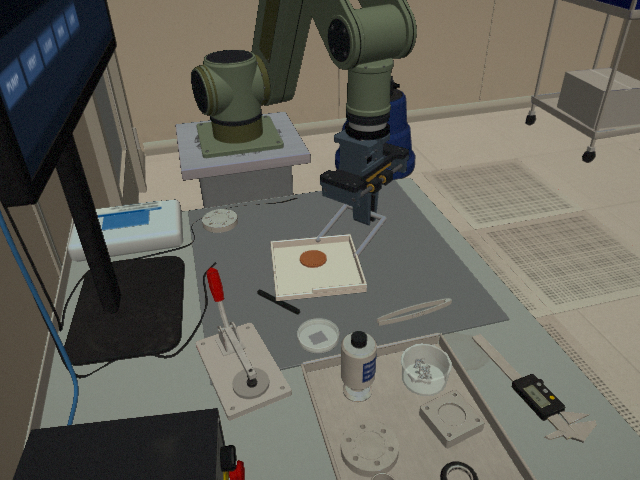

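View pics/w2.png

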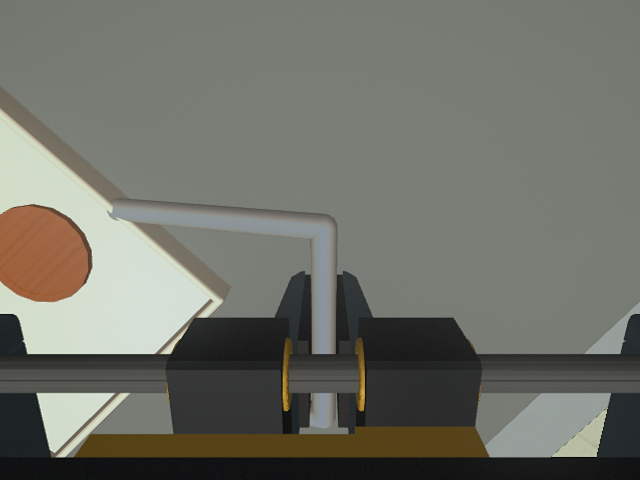

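The bar is gripped: the opening is about 9.3 mm and the side arms are clear. I start along the arc at 0.03 rad per row.

Request:
{"method": "servo_tool", "body": {
  "steps": [1, 0.0009, -0.0012, 0.0075, 0, 1, 0.0019, -0.0026, 0.0149, 0, 1, 0.0031, -0.0041, 0.0223, 0, 1, 0.0044, -0.0058, 0.0296, 0, 1, 0.0059, -0.0077, 0.0368, 0]
}}

```text
clock: 3.85
eef_pos: [544.0, 158.2, 97.3]
tool_rot: [0.442, 0.897, 0.0, 0.0]
ft_force: [0.8, -1.0, -2.3]
grip_width: 0.103
```

```bash
python3 - <<'E'
from h import *
cap('side','side3.png'); s=arm.sense(); print(s['clock'],s['eef_pos'],s['grip_width'],s['ft_force'])
E
```

```text
3.9 [544.68621902 158.25718851  98.25373553] 0.10046001869092883 [ 0.30182292 -0.46838928 -1.74453586]
```

View pics/side3.png

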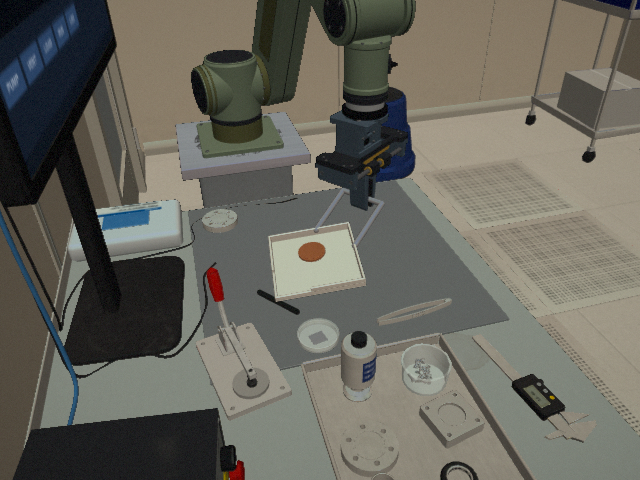

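The tray tips about its foot bar, which stays at about (278,301). The disc is still at (312,252). Tipping on to 0.50 rad.

Request:
{"method": "servo_tool", "body": {
  "steps": [1, 0.0015, -0.0021, 0.0072, 0, 1, 0.0032, -0.0043, 0.0143, 0, 1, 0.0051, -0.0067, 0.0213, 0, 1, 0.007, -0.0093, 0.0282, 0, 1, 0.0091, -0.012, 0.035, 0]
}}

```text
clock: 4.53
eef_pos: [553.1, 146.2, 132.3]
tool_rot: [0.442, 0.897, 0.0, 0.0]
ft_force: [0.7, -0.7, -2.6]
grip_width: 0.108
```

Request:
{"method": "servo_tool", "body": {
  "steps": [1, 0.0022, -0.0029, 0.0067, 0, 1, 0.0045, -0.0059, 0.0133, 0, 1, 0.007, -0.0092, 0.0197, 0, 1, 0.0095, -0.0125, 0.0261, 0, 1, 0.0122, -0.016, 0.0323, 0]
}}

```text
clock: 5.15
eef_pos: [565.2, 130.3, 164.5]
tool_rot: [0.442, 0.897, 0.0, -0.0]
ft_force: [0.2, 0.7, -2.5]
grip_width: 0.105
```

Request:
{"method": "servo_tool", "body": {
  "steps": [1, 0.0027, -0.0036, 0.0061, 0, 1, 0.0047, -0.0063, 0.0102, 0, 1, 0.0047, -0.0063, 0.0102, 0, 1, 0.0047, -0.0063, 0.0102, 0, 1, 0.0047, -0.0063, 0.0102, 0]
}}

```text
clock: 5.78
eef_pos: [569.6, 124.5, 174.2]
tool_rot: [0.442, 0.897, 0.0, -0.0]
ft_force: [-1.7, 1.7, -1.2]
grip_width: 0.102
```

Request:
{"method": "servo_tool", "body": {
  "steps": [1, 0, 0, 0, 0, 1, 0, 0, 0, 0, 1, 0, 0, 0, 0, 1, 0, 0, 0, 0, 1, 0, 0, 0, 0]
}}

```text
clock: 6.4
eef_pos: [569.8, 124.1, 174.3]
tool_rot: [0.442, 0.897, -0.0, -0.0]
ft_force: [-2.0, 2.8, 1.4]
grip_width: 0.1
```

```bash
python3 - <<'E'
from h import *
cap('side','side4.png'); cap('top','top4.png');s=arm.sense(); print(s['clock'],s['eef_pos'],s['grip_width'],s['ft_force'])
E
```

```text
6.5 [569.81968646 124.10506126 174.29035462] 0.10497764101129452 [-2.76556006  2.60174445  1.00474738]
```

View pics/side4.png

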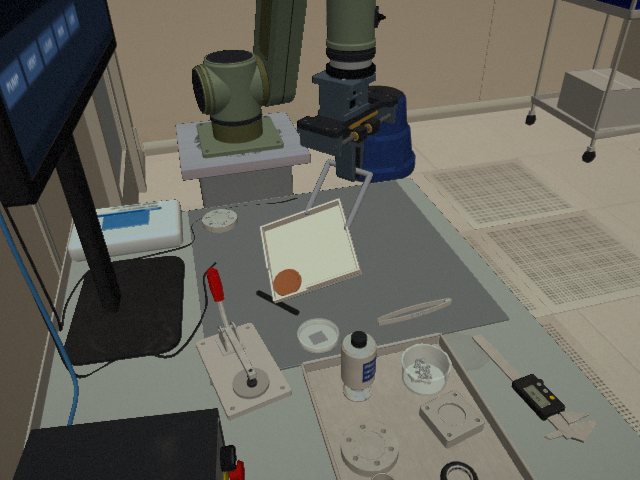

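View pics/top4.png

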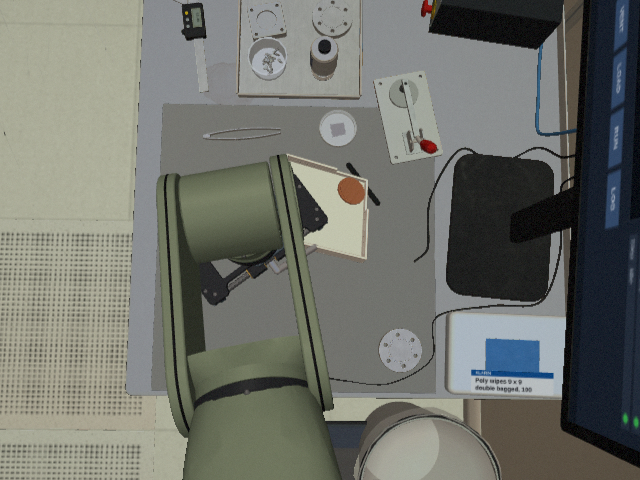

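The disc has slid into the low corner: top (351,190), side (287,283). The bystanders look unmoved. I lower along the reverse arc.

Request:
{"method": "servo_tool", "body": {
  "steps": [1, -0.002, 0.0027, -0.0041, 0, 1, -0.0047, 0.0063, -0.0102, 0, 1, -0.0074, 0.0098, -0.0164, 0, 1, -0.0099, 0.0131, -0.0228, 0, 1, -0.0124, 0.0164, -0.0292, 0]
}}

```text
clock: 7.12
eef_pos: [557.4, 140.5, 144.5]
tool_rot: [0.442, 0.897, -0.0, 0.0]
ft_force: [0.2, 1.3, -1.8]
grip_width: 0.102
```

Request:
{"method": "servo_tool", "body": {
  "steps": [1, -0.0023, 0.003, -0.0066, 0, 1, -0.0045, 0.0059, -0.0133, 0, 1, -0.0066, 0.0086, -0.0201, 0, 1, -0.0085, 0.0112, -0.027, 0, 1, -0.0104, 0.0136, -0.034, 0]
}}

```text
clock: 7.75
eef_pos: [546.9, 154.3, 110.6]
tool_rot: [0.442, 0.897, 0.0, -0.0]
ft_force: [-0.2, 0.4, -0.8]
grip_width: 0.104
```

Request:
{"method": "servo_tool", "body": {
  "steps": [1, -0.0017, 0.0022, -0.0071, 0, 1, -0.0032, 0.0043, -0.0143, 0, 1, -0.0047, 0.0062, -0.0215, 0, 1, -0.006, 0.0079, -0.0288, 0, 1, -0.0068, 0.0089, -0.0337, 0]
}}

```text
clock: 8.38
eef_pos: [540.0, 163.1, 76.8]
tool_rot: [0.442, 0.897, -0.0, -0.0]
ft_force: [-0.7, 0.7, -1.0]
grip_width: 0.107
```

```bash
python3 - <<'E'
from h import *
cap('side','side5.png'); s=arm.sense(); print(s['clock'],s['eef_pos'],s['grip_width'],s['ft_force'])
E
```

```text
8.425 [539.73803116 163.05795492  76.35177597] 0.10384907597126625 [-0.79799555  0.33765976 -1.04642588]
```

View pics/side5.png

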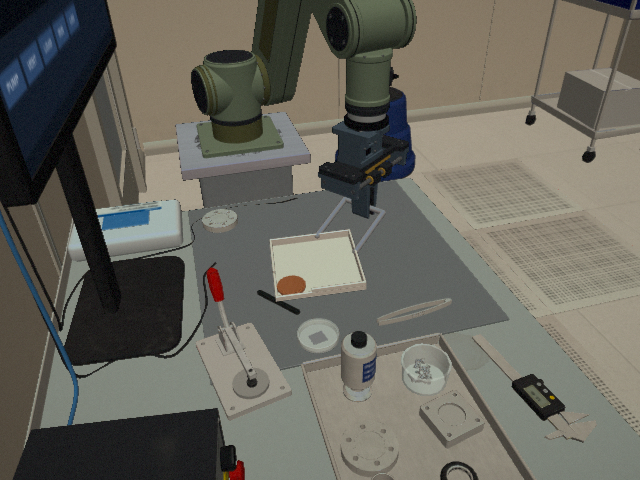

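The disc holds in the corner at (291,286). Setting down the last few millimetres slowly.

Request:
{"method": "servo_tool", "body": {
  "steps": [1, -0.0007, 0.001, -0.005, 0, 1, -0.0014, 0.0019, -0.0099, 0, 1, -0.0019, 0.0025, -0.0136, 0, 1, -0.0023, 0.0031, -0.0164, 0, 1, -0.0023, 0.0031, -0.0174, 0]
}}

```text
clock: 9.05
eef_pos: [537.8, 166.4, 60.4]
tool_rot: [0.443, 0.897, 0.0, -0.0]
ft_force: [-4.2, 2.1, 5.4]
grip_width: 0.108
```

Request:
{"method": "servo_tool", "body": {
  "steps": [1, 0, 0, 0, 0, 1, 0, 0, 0, 0]
}}

```text
clock: 9.3
eef_pos: [537.8, 166.4, 60.5]
tool_rot: [0.443, 0.897, 0.0, -0.0]
ft_force: [-3.3, 2.2, 5.0]
grip_width: 0.106
```

```bash
python3 - <<'E'
from h import *
cap('side','side6.png'); s=arm.sense(); print(s['clock'],s['eef_pos'],s['grip_width'],s['ft_force'])
E
```

```text
9.35 [537.79459045 166.38652346  60.50260984] 0.1022155938056966 [-2.62379633  2.64234091  4.82916686]
```

View pics/side6.png

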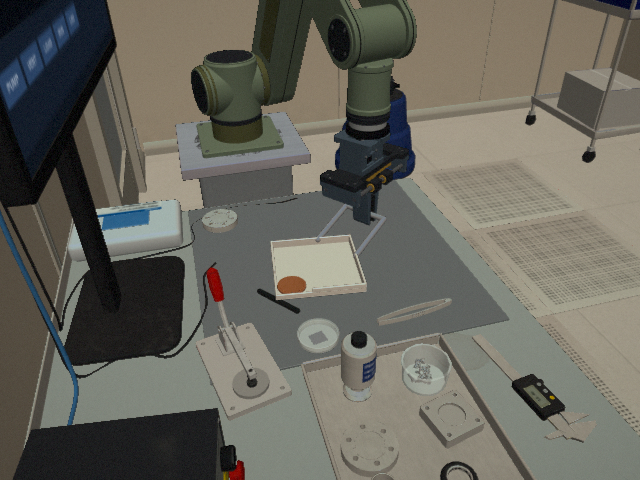

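The tray is flat, but the fingers press down with about 5 N. I relieve that first, then open halfway and rise.

Request:
{"method": "servo_tool", "body": {
  "steps": [1, 0, 0, 0.0005, 0, 1, 0, 0, 0.001, 0, 1, 0, 0, 0.001, 0]
}}

```text
clock: 9.72
eef_pos: [537.9, 166.1, 61.1]
tool_rot: [0.442, 0.897, 0.0, -0.0]
ft_force: [-3.2, 1.4, 4.4]
grip_width: 0.106
```

Request:
{"method": "servo_tool", "body": {
  "steps": [0.7, 0, 0, 0, 0, 0.5, 0, 0, 0, 0, 0.2, 0, 0, 0, 0, 0, 0, 0, 0, 0, 0, 0, 0, 0, 0]
}}

```text
clock: 10.35
eef_pos: [538.0, 166.1, 60.9]
tool_rot: [0.442, 0.897, 0.0, 0.0]
ft_force: [0.6, -1.2, 0.4]
grip_width: 0.5
```

```bash
python3 - <<'E'
from h import *
cap('wrist','w7.png'); s=arm.sense(); print(s['clock'],s['eef_pos'],s['grip_width'],s['ft_force'])
E
```

```text
10.4 [537.98446511 166.11585788  60.96066096] 0.5000643867045287 [-0.04071662 -0.3500055  -0.09672366]
```

View pics/w7.png

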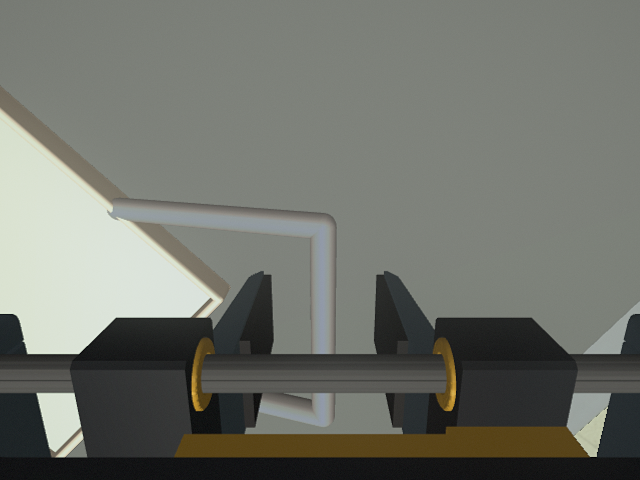

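Both fingers are clear of the bar, which stands at column 322. I rise, then back off towards the start so the top camera can see.

Request:
{"method": "servo_tool", "body": {
  "steps": [0, 0, 0, 0.02, 0, 0, 0, 0, 0.05, 0, 0, 0, 0, 0.09, 0, 0, 0, 0, 0.13, 0, 0, 0, 0, 0.17, 0]
}}

```text
clock: 11.02
eef_pos: [537.8, 166.1, 232.3]
tool_rot: [0.442, 0.897, 0.0, 0.0]
ft_force: [0.4, 0.7, -0.3]
grip_width: 0.498
```

Request:
{"method": "servo_tool", "body": {
  "steps": [0, -0.04, 0.04, 0, 0, 0, -0.08, 0.08, 0, 0, 0, -0.12, 0.12, 0, 0, 0, -0.16, 0.16, 0, 0, 0, -0.2, 0.2, 0, 0]
}}

```text
clock: 11.65
eef_pos: [336.5, 367.2, 231.2]
tool_rot: [0.442, 0.897, 0.0, 0.0]
ft_force: [0.3, -0.1, 0.6]
grip_width: 0.499
```

Request:
{"method": "servo_tool", "body": {
  "steps": [0, -0.04, 0.04, 0, 0, 0, -0.08, 0.08, 0, 0, 0, -0.12, 0.12, 0, 0, 0, -0.14, 0.14, 0, 0, 0, -0.14, 0.14, 0, 0]
}}

```text
clock: 12.28
eef_pos: [196.5, 507.2, 230.7]
tool_rot: [0.441, 0.898, -0.0, -0.0]
ft_force: [-0.1, -0.6, -0.3]
grip_width: 0.497
```

```bash
python3 - <<'E'
from h import *
c=cap('top','top8.png'); cap('side','side8.png')
im=cv2.imread('pics/top8.png').astype(int)
P=lambda u,v,z:np.round(ray(c,u,v,z)[:2],1)
m=((im.min(2)>145)|((im[:,:,2]-im[:,:,0])>50)).astype(np.uint8); m[:, :255]=0; m[:160]=0; m[280:]=0; m[:,370:]=0
m=cv2.morphologyEx(m,cv2.MORPH_OPEN,np.ones((7,7)))
k=max(cv2.findContours(m,0,2)[0],key=cv2.contourArea); r=cv2.minAreaRect(k); b=cv2.boxPoints(r)
q=np.array([P(*p,27) for p in b]); print(q,q.mean(0))
hm=((im[:,:,2]-im[:,:,0])>50).astype(np.uint8)[150:280,250:380]; ys,xs=np.nonzero(hm); d=P(xs.mean()+250,ys.mean()+150,19); u=np.array([np.cos(np.radians(127.5)),np.sin(np.radians(127.5))]);w=d-q.mean(0)
print('disc',xs.mean()+250,ys.mean()+150,d,'in tray',w@u,w@np.array([-u[1],u[0]]))
d0=cv2.absdiff(cv2.imread('pics/top0.png'),cv2.imread('pics/top8.png'))
for n,(a,b2,e,f) in dict(flange=(320,380,370,430),tweez=(120,145,195,290),dish=(105,150,315,360)).items(): print(n,d0[a:b2,e:f].mean(),d0[a:b2,e:f].max())
cv2.imwrite('pics/z8.png',cv2.resize(cv2.imread('pics/top8.png')[155:305,200:400],None,fx=4,fy=4,interpolation=2))
print(arm.sense()['clock'])
E
```

```text
[[565.  125.3]
 [703.1 109.4]
 [686.  -29.2]
 [548.  -11.2]] [625.525  48.575]
disc 345.3344 195.6336 [667.   -3.7] in tray -66.72092613186102 -1.0813260871481225
flange 1.8705555555555555 10
tweez 1.9065263157894736 10
dish 1.8011522633744856 11
12.375
```

View pics/z8.png

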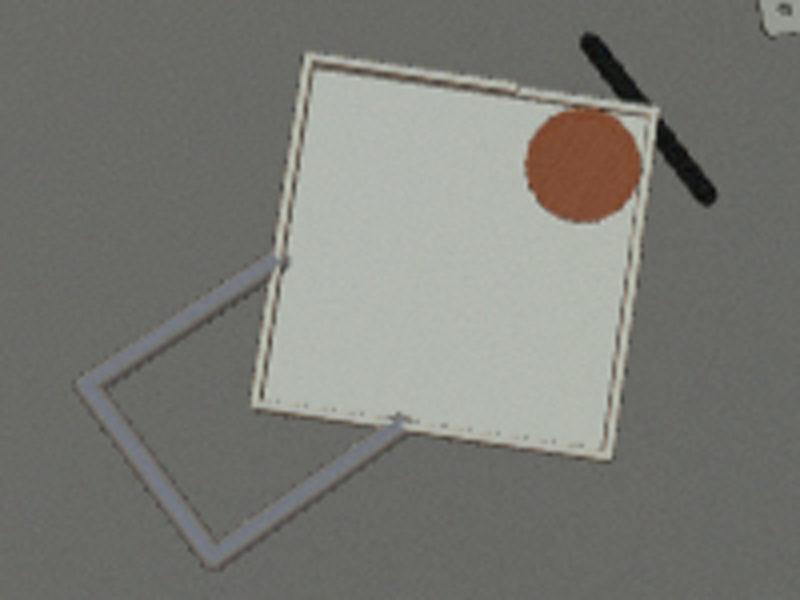

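View pics/side8.png

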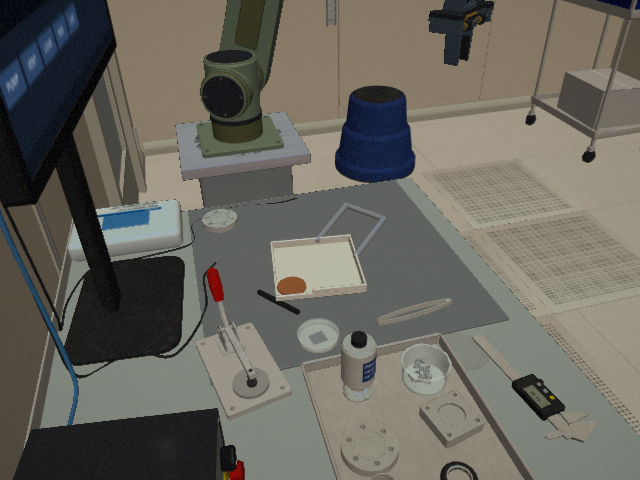

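The disc is home against both walls, measured at tray (-66.7, -1.1) against the seat at (-65, 0). The tray is flat and released, and the bystanders' pixels are unchanged.

```bash
python3 -c "
from cell import arm
print(arm.hand_in())"
```

```text
the job is handed in; nothing more can be done
None
```

The disc is in the low-walled corner, the tray is back flat on the mat and released, and I handed the job in at about 12.4 s. The hand-in reports no verdict.

**What I did:** I pinched the handle bar from above and tipped the tray about its foot bar to roughly 0.50 rad (28.6°). I held it there for about a second while the disc slid home. Then I lowered it along the same arc, let go and backed the arm away.

**Last checks, from the top and side pictures:**
- **Disc:** it measures at tray (-66.7, -1.1) mm against the seat at (-65, 0), about 2 mm off, which is within calibration. It appears to touch both walls.
- **Tray:** it is back within about 1–2 mm of where it started and looks flat. I judged flatness from the pictures and did not measure the angle.
- **Bystanders:** the flange, tweezers and dish show no change between the first and last top pictures beyond image noise.

**Forces:** the wrist read about 4 N sideways at full tilt. It read about 5 N when the tray was set down, and raising the hand 1 mm barely eased that (4.4 N left). Opening the fingers brought it to about zero. Both are far below the limits, and no check failed.

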